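Find the sound brass weight

ROBOT

A 6-joint arm with a two-finger parallel gripper is mounted at the origin on the work surface. World frame = base frame: x ahead of the robot, y to its left, z up, the work surface at z = 0. Lengths are in m, angles in rad, forces in N, time in s.
With the tool pointing down it reaches from about 0.3 to 0.85 m from the base axis. Payload 5.4 kg.
Tool frame: the origin (TCP) lies at the very end of the fingers, on their centre line; the grasp point (between the pads) lies 19 mm behind it; z points along the fingers, y is the line along which they close (so a half turn about z gives the same grasp; the last joint's range is limited). The gripper opens to 85 mm and grips with 20 to 120 N. Pads are 22 mm wide; open, the fingers measure 114 mm over their backs; the gripper's body (76 mm by 85 mm) begins 54 mm behind the grasp point. The pads swing forward as they close: fully open they stand 13 mm farther back than shut.
Start: joints at [-1.448, 0.158, 1.597, -0, 1.386, -0.21], TCP at [0.188, -0.543, 0.231] pointing down, gripper open.
Joint ranges: [-2.91, 2.91], [-0.94, 2.29], [0.18, 2.7], [-1.29, 4.43], [0.17, 2.64], [-3, 3]. Speed limits (rad/s): [2.57, 2.57, 3.14, 3.14, 3.14, 3.14].

INTERFACE

Orientations are given as a unit quaternion [x, y, z, w].
In Python, from plant import r, read_camera, camera_params, workorder gives the robot as it stands.
- The arm moves only by the tool servo_tool, never from a script. Its argument "motion" is a list of rows, each an object with "xyz": the shift along the tool's x, y, z in cm, a list of three; "yaw": the turn about the tool's z in rad; "gripper": the gripper's target within -1 to 1 (fully open at 1, half-way at 0, shut at -1). In form: [{"xyz": [dx, dy, dz], "yaw": yaw, "gripper": gripper}, ...]. A call has exactly 5 rows; each row is the pose to reach, as a shift and turn from the pose commanded when the call began, along the tool's axes at that moment; what a row does not reach only later rows make up. A row lasts 1/10 s, in which the tool goes at most 50 mm and 8.59 degrees, less where a joint would pass 70% of its speed; a pose out of reach is approached as far as the arm can. A call with a gripper value outside its range is refused whole. The fingers move at their own pace and stop on an object; "newtons" is the grip in N (left out, the last holds). Time passes only in rows, so rows that repeat a pose let the fingers close, or fill a call up. It gives the time, the measured TCP pose, the force, the opening and the grip force at its end, in the units of the state.
- r.state(): the state, without advancing time (a new reading comes with each control period).
- read_camera(name): name is "scene" or "top" or "wrist"; returns the picture (480x640x3 uint8, red, green, blue); there is no depth.
- camera_params(name): a dict with "fx", "fy", "cx", "cy" (pixels), "rvec" (rotation vector, rad) and "tvec" (3), from world to camera coordinates, as OpenCV has them; the wrist camera has in their place "tool_from_camera" (4x4, takes a point from camera to tool coordinates, whose origin is the TCP and whose axes are the flange's). Camera axes: x right, y down, z forward; pixel columns grow to the right and rows downward; lengths in m; the calibration is good to about 2 mm. A picture is of the moment at which its call begins: read the wrist's pose just before it. camera_params takes no time and is no camera call.
- workorder.sign_off(): hands the job in; it is judged then, once.
The state is a dict: "time": time; "joint_positions": joint angles; "qvel": joint speeds; "joint_torque": joint torques, N m; "eef_pos": TCP position; "eef_rot": TCP orientation; "wrist_force": force on the tool from outside, world axes, zero at the start; "ft_torque": the same for the moment, N m; "opening": finger opening in m; "grip_force": force on a finger pad.
Only numpy, scipy, OpenCV 4.12 (cv2) and the standard library are available. Lean on these libraries where they do the work, as an engineer would, in place of code of your own. Each camera call takes 0.05 s, during which the arm holds its last target. There are 200 camera calls.

TASK

Two identical-looking large brass weights stand on the stone slab, and one of them has been hollowed out. Lift each of the two clear of the slab in turn to feel which is heavier, set the lighter back gently and upright on the slab, and finish still gripping the heavier one, upright and still, about 5 cm above the middle of the scale's empty brass pan. Do not let either weight drop, topple or touch the scale, and leave everything else where it is.

Things in the scene. Friction and masses are not known exactly. Their poses are not given: they have to be found in the camera images.
- weight_a: one of two identical-looking brass weights, loose, near either end of the slab: drum 38 mm in diameter, 42 mm high, then a thin neck and a 23 mm knob; 62 mm high in all. Origin at the centre of its underside, z up. One is sound, the other bored out; each weighs 200 to 550 g, and they differ by 130 g or more. Grip the drum across from above, finger tips about 10 mm above the slab.
- weight_b: one of two identical-looking brass weights, loose, near either end of the slab: drum 38 mm in diameter, 42 mm high, then a thin neck and a 23 mm knob; 62 mm high in all. Origin at the centre of its underside, z up. One is sound, the other bored out; each weighs 200 to 550 g, and they differ by 130 g or more. Grip the drum across from above, finger tips about 10 mm above the slab.
- slab: grey stone slab, 150 mm (its x) by 250 mm (its y) by 30 mm thick, fixed, lying flat on the table. Origin at the centre of its underside; top 30 mm higher. The four brass weights stand on it, the two large ones near its two y ends, 115 to 185 mm apart; the two little ones near its middle.
- scale: counter scale, fixed: grey body 190 by 170 mm, 81 mm high, with a dial on its front and a round brass pan 210 mm in diameter on top. Origin at the centre of its underside on the table. The pan is rigid and does not move.
- pan (a point): centre of the scale pan's floor, 103 mm above the table; the pan's rim is 15 mm higher.
- mid_weight: smaller brass weight, 28 mm in diameter and 41 mm high, loose on the slab between the two large ones; leave it. Origin at its underside.
- small_weight: smallest brass weight, 22 mm in diameter and 34 mm high, loose on the slab between the two large ones; leave it. Origin at its underside.
- saucepan: aluminium saucepan, 120 mm across the mouth, 70 mm high, on the table at the far side; leave it. Origin at its underside.
- tumbler: steel tumbler, 68 mm across the mouth, 95 mm high, on the table at the far side; leave it. Origin at its underside.
- bowl: small steel bowl, 84 mm across, 38 mm high, on the table at the robot's left; leave it. Origin at its underside.
- hammer: hammer lying on the table at the robot's right; leave it.
- pot_lid: aluminium pot lid with a black knob, 154 mm across, 34 mm high, on the table at the far side; leave it. Origin at its underside.
Not all that is in view belongs to the job. Leave any blue look-alike of the weight_a alone.

How it is judged:
On the way, in this order (a step that is already met when the one before it is completed fails the run):
1. the lighter weight is lifted clear of the slab in the gripper (((z of weight_a in the frame of slab above 0.06 m and contact force between the fingers and weight_a above 1 N and contact force between weight_a and slab below 0.05 N and contact force between weight_b and slab above 3.3 N) or (z of weight_b in the frame of slab above 0.06 m and contact force between the fingers and weight_b above 1 N and contact force between weight_b and slab below 0.05 N and contact force between weight_a and slab above 3.3 N))), for 0.2 s.
2. the lighter weight stands released on the slab again and the heavier is lifted clear of the slab in the gripper (((contact force between weight_a and slab below 3.3 N and z of weight_a in the frame of slab between 0.024 and 0.036 m and x of weight_a in the frame of slab between -0.07 and 0.07 m and y of weight_a in the frame of slab between -0.12 and 0.12 m and angle between weight_a's own z axis and vertical below 0.15 rad and contact force between the fingers and weight_a below 0.05 N and linear speed of weight_a below 0.03 m/s and z of weight_b in the frame of slab above 0.06 m and contact force between the fingers and weight_b above 1 N and contact force between weight_b and slab below 0.05 N) or (contact force between weight_b and slab below 3.3 N and z of weight_b in the frame of slab between 0.024 and 0.036 m and x of weight_b in the frame of slab between -0.07 and 0.07 m and y of weight_b in the frame of slab between -0.12 and 0.12 m and angle between weight_b's own z axis and vertical below 0.15 rad and contact force between the fingers and weight_b below 0.05 N and linear speed of weight_b below 0.03 m/s and z of weight_a in the frame of slab above 0.06 m and contact force between the fingers and weight_a above 1 N and contact force between weight_a and slab below 0.05 N))), for 0.2 s.
At the end, for the whole second after the job is handed in: The heavier weight is gripped, upright (within 11 degrees) and still, its underside 20 to 120 mm above the pan's floor and within 40 mm of its middle sideways, touching neither scale, slab nor the other weight; the lighter one stands upright, released, on the slab (((contact force between weight_a and slab below 3.3 N and z of weight_a in the frame of slab between 0.024 and 0.036 m and x of weight_a in the frame of slab between -0.07 and 0.07 m and y of weight_a in the frame of slab between -0.12 and 0.12 m and angle between weight_a's own z axis and vertical below 0.15 rad and contact force between the fingers and weight_a below 0.05 N and linear speed of each of weight_a, weight_b below 0.03 m/s and horizontal distance between weight_b and pan below 0.04 m and z of weight_b in the frame of pan between 0.02 and 0.12 m and angle between weight_b's own z axis and vertical below 0.2 rad and contact force between the fingers and weight_b above 1 N and contact force between weight_b and scale below 0.05 N and contact force between weight_b and slab below 0.05 N and contact force between weight_a and weight_b below 0.05 N) or (contact force between weight_b and slab below 3.3 N and z of weight_b in the frame of slab between 0.024 and 0.036 m and x of weight_b in the frame of slab between -0.07 and 0.07 m and y of weight_b in the frame of slab between -0.12 and 0.12 m and angle between weight_b's own z axis and vertical below 0.15 rad and contact force between the fingers and weight_b below 0.05 N and linear speed of each of weight_b, weight_a below 0.03 m/s and horizontal distance between weight_a and pan below 0.04 m and z of weight_a in the frame of pan between 0.02 and 0.12 m and angle between weight_a's own z axis and vertical below 0.2 rad and contact force between the fingers and weight_a above 1 N and contact force between weight_a and scale below 0.05 N and contact force between weight_a and slab below 0.05 N and contact force between weight_b and weight_a below 0.05 N))); the arm keeps its last pose, push and grip.
It fails at once if a large weight topples (angle between any of weight_a, weight_b's own z axis and vertical above 0.6 rad).
It fails at once if a large weight is set on or knocked against the scale (contact force between any of weight_a, weight_b and scale above 1 N).
It fails at once if a large weight is dropped ((contact force between the fingers and weight_a below 0.05 N and linear speed of weight_a above 0.5 m/s) or (contact force between the fingers and weight_b below 0.05 N and linear speed of weight_b above 0.5 m/s)).
It fails at once if another thing is moved by more than 25 mm (distance of any of mid_weight, small_weight, saucepan, tumbler, bowl, hammer, pot_lid from where it was at the start of the episode above 0.025 m).
It also fails if it takes over 64 s, if anything falls off the work surface, if the arm or the gripper's body presses on something with over 40 N, if the wrist force passes 120 N, or if a joint passes its speed limit or range.

## Working session

There is one attempt and no reset: what is moved stays moved. The work goes in short steps, Python scripts to look and compute and a tool call to move; the robot and the scene stay as the last step left them, time stands still between calls to the robot, and variables do not carry over. Pictures are saved under pics/ and viewed, at most 10 in all, crops included, and the job is handed in when it is done.

Besides the shell and the picture viewer there is one more tool, called after "Emit:" as name([rows], argument=value, ...), one row to a line, values as JSON. servo_tool: Moves the arm, as the interface text tells. Its arguments: {"type":"object","properties":{"motion":{"type":"array","items":{"type":"object","properties":{"xyz":{"type":"array","items":{"type":"number"}},"yaw":{"type":"number"},"gripper":{"type":"number"}}}},"newtons":{"type":"number"}},"required":["motion"]}

```bash
mkdir -p pics; python3 - <<'E'
from plant import r, read_camera, camera_params
import cv2
for n in("scene","top"):
    cv2.imwrite(f"pics/{n}0.png",read_camera(n)[:,:,::-1]); print(n,camera_params(n))
print(camera_params("wrist"))
print(r.state())
E
```

```text
scene {'fx': 535.9097904933383, 'fy': 535.9097904933383, 'cx': 318.98292055675654, 'cy': 233.2616479561337, 'rvec': array([ 0.7720061 ,  2.53209572, -1.20303783]), 'tvec': array([ 0.5156812 , -0.11492391,  1.67168718])}
top {'fx': 516.7372956930185, 'fy': 516.7372956930185, 'cx': 320.13789240543184, 'cy': 241.48370818200837, 'rvec': array([ 2.10992375, -2.12026299,  0.21858056]), 'tvec': array([-0.00540398,  0.60258023,  1.20612104])}
{'fx': 396.5256072342713, 'fy': 396.5256072342713, 'cx': 319.62870898854754, 'cy': 239.27909584003967, 'tool_from_camera': array([[ 2.75033234e-05, -9.62296625e-01, -2.72002213e-01,
         6.90006415e-02],
       [ 9.99999792e-01,  2.01690993e-04, -6.12433413e-04,
        -2.32215167e-04],
       [ 6.44203003e-04, -2.72002140e-01,  9.62296431e-01,
        -1.42819268e-01],
       [ 0.00000000e+00,  0.00000000e+00,  0.00000000e+00,
         1.00000000e+00]])}
{'time': 0.1, 'joint_positions': array([-1.44810006e+00,  1.59015342e-01,  1.59813075e+00,  2.60874283e-05,
        1.38619681e+00, -2.10092708e-01]), 'qvel': array([ 0.00099551, -0.00069929, -0.00175487, -0.00097432, -0.00109776,
       -0.00089439]), 'joint_torque': array([ 1.26730038e-04, -3.96992147e+01, -3.32337892e+01, -1.38981532e-04,
        4.24903817e-03, -1.07316626e-05]), 'eef_pos': array([ 0.18776389, -0.54289755,  0.23038664]), 'eef_rot': array([ 9.86188369e-01,  1.65625283e-01,  5.10370719e-05, -8.73731284e-04]), 'wrist_force': array([0.81520201, 0.4352355 , 0.002701  ]), 'ft_torque': array([-0.01172001, -0.00954469, -0.00523319]), 'grip_force': 0.0, 'opening': 0.08516935136621476}
```

View pics/top0.png

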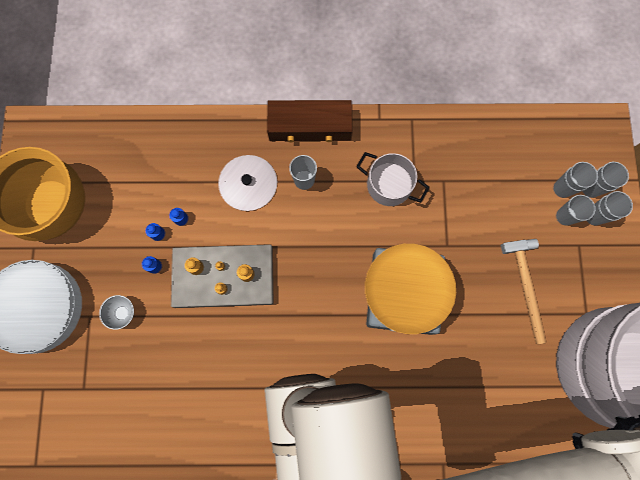

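View pics/scene0.png

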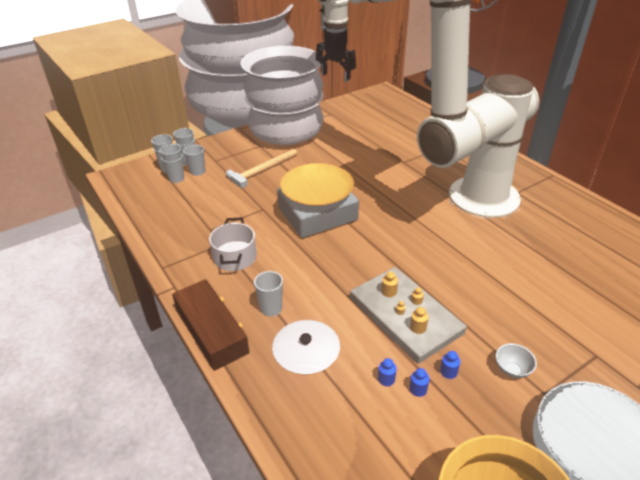

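The top view shows two large brass weights on the slab at about (193,265) and (245,271). The little ones are at (220,266) and (221,288), and the pan is at (411,288). Things that could be mistaken for the targets are the blue ones at (178,216), (154,231) and (151,264), and the little brass ones. I'm choosing the two large brass ones and will check them in a close crop.

```bash
python3 - <<'E'
import cv2
im=cv2.imread("pics/top0.png")
cv2.imwrite("pics/crop1.png",cv2.resize(im[235:315,165:285],None,fx=6,fy=6,interpolation=cv2.INTER_CUBIC))
im=cv2.imread("pics/scene0.png")
cv2.imwrite("pics/crop2.png",cv2.resize(im[265:360,345:470],None,fx=6,fy=6,interpolation=cv2.INTER_CUBIC))
E
```

```text
(no output)
```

View pics/crop1.png

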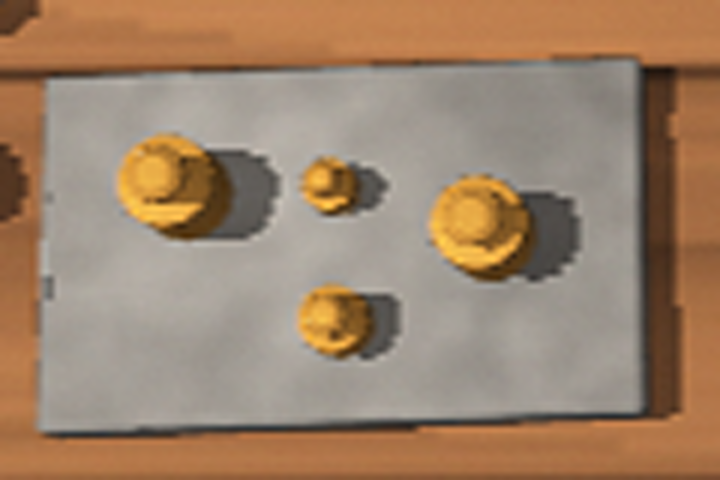

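View pics/crop2.png

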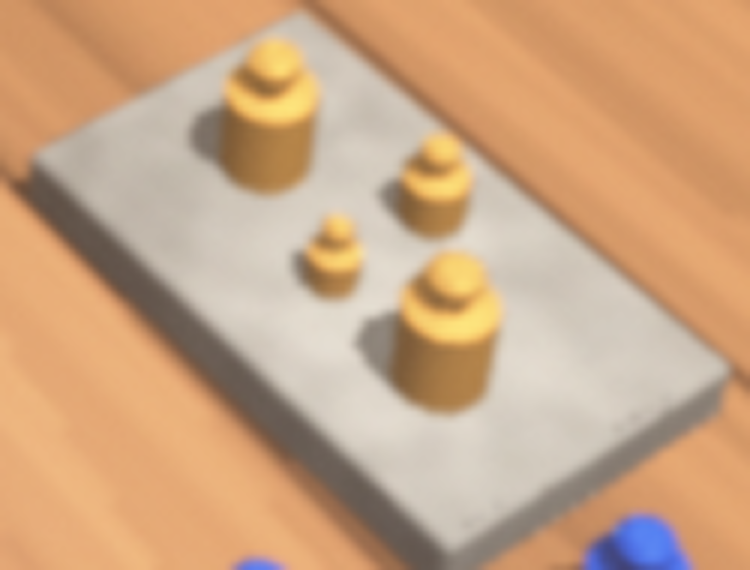

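The crops confirm two large yellow-brass weights: drum-top centres at crop1 (168,184) and (481,225), and at crop2 (450,308) and (272,92). The little ones stand between them, at crop1 (330,186) and (335,320).

```bash
cat > h.py <<'E'
import numpy as np, cv2
from plant import r, read_camera, camera_params
from scipy.spatial.transform import Rotation as R
def onz(cam,px,z):
    c=camera_params(cam);M=cv2.Rodrigues(c["rvec"])[0];o=-M.T@c["tvec"]
    d=M.T@np.array([(px[0]-c["cx"])/c["fx"],(px[1]-c["cy"])/c["fy"],1]);return (o+d*(z-o[2])/d[2])[:3]
def onz_w(px,z,st):
    c=camera_params("wrist");T=c["tool_from_camera"];Q=R.from_quat(st["eef_rot"]).as_matrix()
    o=st["eef_pos"]+Q@T[:3,3];d=Q@T[:3,:3]@np.array([(px[0]-c["cx"])/c["fx"],(px[1]-c["cy"])/c["fy"],1])
    return o+d*(z-o[2])/d[2]
def shift(target,st=None):  # tool-frame shift cm
    st=st or r.state();return R.from_quat(st["eef_rot"]).inv().apply(np.array(target)-st["eef_pos"])*100
E
python3 - <<'E'
from h import *
np.set_printoptions(precision=4,suppress=True)
t=lambda x,y:(165+(x+.5)/6-.5,235+(y+.5)/6-.5)
s=lambda x,y:(345+(x+.5)/6-.5,265+(y+.5)/6-.5)
for n,a,b in(("L",t(168,184),s(450,308)),("R",t(481,225),s(272,92))): print(n,onz("top",a,.072),onz("scene",b,.072))
print("little",onz("top",t(328,184),.06),onz("top",t(334,319),.065))
C=[onz("top",t(*p),.03)[:2] for p in((47,77),(640,60),(645,412),(40,432))]
print("slab",C,np.mean(C,0),[np.linalg.norm(C[i]-C[i-1]) for i in range(4)])
# pan ellipse via colour
for cam,roi in(("top",(360,235,465,340)),("scene",(270,160,365,225))):
    im=cv2.imread(f"pics/{cam}0.png");h=cv2.cvtColor(im,cv2.COLOR_BGR2HSV);x0,y0,x1,y1=roi
    m=cv2.inRange(h,(15,150,120),(30,255,255))[y0:y1,x0:x1]
    c=max(cv2.findContours(m,0,1)[0],key=cv2.contourArea);e=cv2.fitEllipse(c)
    p=(e[0][0]+x0,e[0][1]+y0);print(cam,p,e[1],onz(cam,p,.118))
E=R.from_quat(r.state()["eef_rot"]).as_matrix();print(E)
E
```

```text
L [0.5434 0.2992 0.072 ] [0.5475 0.3028 0.072 ]
R [0.5262 0.1732 0.072 ] [0.5291 0.1763 0.072 ]
little [0.545  0.2374 0.06  ] [0.4895 0.2321 0.065 ]
slab [array([0.5956, 0.3622]), array([0.6017, 0.1144]), array([0.4548, 0.1103]), array([0.4479, 0.3573])] [0.525  0.2361] [np.float64(0.14782667520317402), np.float64(0.2478668003333749), np.float64(0.14695403614859864), np.float64(0.24706666805512378)]
top (410.11056900024414, 288.34556579589844) (88.54362487792969, 91.9332046508789) [ 0.4799 -0.2145  0.118 ]
scene (314.43574142456055, 183.29874420166016) (40.52277755737305, 73.16445922851562) [ 0.4891 -0.2159  0.118 ]
[[ 0.9451  0.3267 -0.0002]
 [ 0.3267 -0.9451  0.0017]
 [ 0.0004 -0.0017 -1.    ]]
```

Emit:
servo_tool([
  {"xyz":[3.3,-3.4,-0.4],"yaw":0,"gripper":1},
  {"xyz":[6.6,-6.9,-0.8],"yaw":0,"gripper":1},
  {"xyz":[9.9,-10.3,-1.2],"yaw":0,"gripper":1},
  {"xyz":[13.2,-13.8,-1.6],"yaw":0,"gripper":1},
  {"xyz":[16.5,-17.2,-2],"yaw":0,"gripper":1},
], newtons=60)

```text
time: 0.6
eef_pos: [0.2879, -0.3249, 0.2509]
eef_rot: [0.986, 0.165, 0.0, -0.0]
wrist_force: [2.1, 0.6, 1.0]
opening: 0.0851
grip_force: 0.0
```

Emit:
servo_tool([
  {"xyz":[3.3,-3.4,0],"yaw":0,"gripper":1},
  {"xyz":[6.6,-6.9,0],"yaw":0,"gripper":1},
  {"xyz":[9.9,-10.3,0],"yaw":0,"gripper":1},
  {"xyz":[13.2,-13.8,0],"yaw":0,"gripper":1},
  {"xyz":[16.5,-17.2,0],"yaw":0,"gripper":1},
])

```text
time: 1.1
eef_pos: [0.3875, -0.1085, 0.2511]
eef_rot: [0.986, 0.165, 0.0, 0.0]
wrist_force: [0.5, -1.4, 0.1]
opening: 0.0855
grip_force: 0.0
```

Emit:
servo_tool([
  {"xyz":[3.3,-3.4,0],"yaw":-0.14,"gripper":1},
  {"xyz":[6.6,-6.9,0],"yaw":-0.28,"gripper":1},
  {"xyz":[9.9,-10.3,0],"yaw":-0.42,"gripper":1},
  {"xyz":[13.2,-13.8,0],"yaw":-0.56,"gripper":1},
  {"xyz":[16.5,-17.2,0],"yaw":-0.7,"gripper":1},
])

```text
time: 1.6
eef_pos: [0.4873, 0.1082, 0.251]
eef_rot: [0.868, 0.496, -0.0, -0.0]
wrist_force: [-0.5, -0.5, -0.3]
opening: 0.0852
grip_force: 0.0
```

```bash
python3 - <<'E'
from h import *
np.set_printoptions(precision=4,suppress=True)
s=r.state();print(s);print(shift([.53,.2,.25],s),R.from_quat(s["eef_rot"]).as_matrix())
E
```

```text
{'time': 1.6, 'joint_positions': array([-0.0241, -0.0544,  1.7792, -0.0002,  1.4171,  0.5076]), 'qvel': array([ 0.9298,  0.7587, -0.7142, -0.006 , -0.0558, -0.4604]), 'joint_torque': array([ -2.6224, -35.1971, -30.0885,   0.2404,   0.2645,   0.5418]), 'eef_pos': array([0.4873, 0.1082, 0.251 ]), 'eef_rot': array([ 0.868 ,  0.4965, -0.0002, -0.    ]), 'wrist_force': array([-0.4619, -0.4706, -0.3313]), 'ft_torque': array([-0.019 , -0.0274,  0.0264]), 'grip_force': 0.0, 'opening': 0.0852210502323873}
[10.0808 -0.9751  0.0949] [[ 0.507   0.862  -0.0003]
 [ 0.862  -0.507  -0.0001]
 [-0.0003 -0.0002 -1.    ]]
```

Emit:
servo_tool([
  {"xyz":[3,0,0],"yaw":-0.13,"gripper":1},
  {"xyz":[6,-0.5,0],"yaw":-0.26,"gripper":1},
  {"xyz":[9,-0.6,0],"yaw":-0.4,"gripper":1},
  {"xyz":[9.5,-0.7,0],"yaw":-0.53,"gripper":1},
  {"xyz":[9.5,-0.7,0],"yaw":-0.53,"gripper":1},
])

```text
time: 2.1
eef_pos: [0.5295, 0.192, 0.2505]
eef_rot: [0.709, 0.705, -0.001, -0.0]
wrist_force: [0.1, -0.6, -0.0]
opening: 0.0854
grip_force: 0.0
```

```bash
python3 - <<'E'
from h import *
import json
np.set_printoptions(precision=4,suppress=True)
s=r.state();im=read_camera("wrist");cv2.imwrite("pics/w1.png",im[:,:,::-1])
print(s);json.dump({k:list(s[k]) for k in("eef_pos","eef_rot")},open("w1.json","w"))
E
```

```text
{'time': 2.1, 'joint_positions': array([0.1334, 0.1164, 1.6053, 0.    , 1.4213, 0.1393]), 'qvel': array([-0.0274, -0.0253,  0.0249, -0.0101,  0.003 ,  0.1056]), 'joint_torque': array([  0.7665, -37.7899, -33.8947,   0.0966,  -0.0497,  -0.8333]), 'eef_pos': array([0.5295, 0.192 , 0.2505]), 'eef_rot': array([ 0.7092,  0.705 , -0.0006, -0.0004]), 'wrist_force': array([ 0.1323, -0.5915, -0.0035]), 'ft_torque': array([-0.0379,  0.0582,  0.0071]), 'grip_force': 0.0, 'opening': 0.08541299776970986}
```

View pics/w1.png

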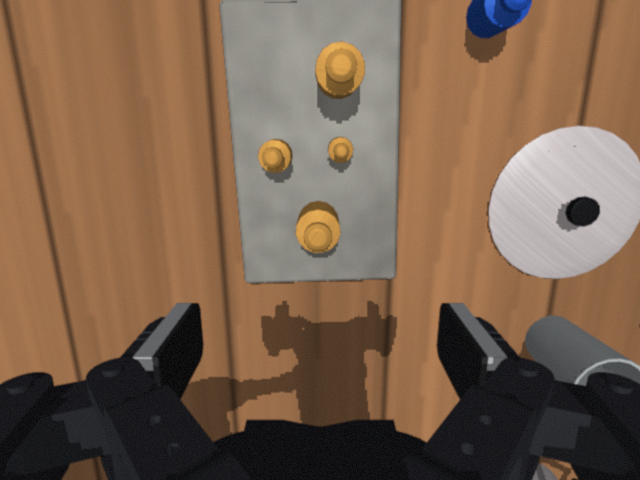

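The wrist view shows the R weight with its knob at (318,236) and the L weight with its knob at (341,66). The little ones are at (274,156) and (341,150), the blue one at the top right, and the fingers at the bottom.

```bash
python3 - <<'E'
from h import *
import json
np.set_printoptions(precision=4,suppress=True)
s={k:np.array(v) for k,v in json.load(open("w1.json")).items()}
im=cv2.imread("pics/w1.png");h=cv2.cvtColor(im,cv2.COLOR_BGR2HSV);m=cv2.inRange(h,(12,150,60),(32,255,255))
for n,p,(x0,y0,x1,y1) in(("R",(318,236),(280,190,360,265)),("L",(341,65),(300,30,380,110))):
    c=max(cv2.findContours(m[y0:y1,x0:x1].copy(),0,1)[0],key=cv2.contourArea);b=cv2.boundingRect(c)
    print(n,"knob",onz_w(p,.083,s),"bbox",b[0]+x0,b[1]+y0,b[2:])
print("corners",onz_w((247,283),.03,s),onz_w((395,278),.03,s))
print(shift([.528,.1745,.1]))
E
```

```text
R knob [0.5278 0.1764 0.083 ] bbox 296 202 (44, 50)
L knob [0.5454 0.3045 0.083 ] bbox 316 42 (48, 56)
corners [0.4574 0.1144 0.03  ] [0.6026 0.1188 0.03  ]
[-1.6763 -0.1068 15.0677]
```

Emit:
servo_tool([
  {"xyz":[-0.8,0,3],"yaw":0,"gripper":1},
  {"xyz":[-1.6,-0.1,6],"yaw":0,"gripper":1},
  {"xyz":[-1.6,-0.1,9],"yaw":0,"gripper":1},
  {"xyz":[-1.6,-0.1,12],"yaw":0,"gripper":0.8},
  {"xyz":[-1.6,-0.1,14],"yaw":0,"gripper":0.6},
])

```text
time: 2.65
eef_pos: [0.527, 0.174, 0.1089]
eef_rot: [0.712, 0.703, -0.001, -0.001]
wrist_force: [-0.3, -1.1, -0.2]
opening: 0.0685
grip_force: 0.0
```

Emit:
servo_tool([
  {"xyz":[0,0,2],"yaw":0,"gripper":0.6},
  {"xyz":[0,0,4],"yaw":0,"gripper":0.6},
  {"xyz":[0,0,6],"yaw":0,"gripper":0.6},
  {"xyz":[0,0,6.9],"yaw":0,"gripper":0.6},
  {"xyz":[0,0,6.9],"yaw":0,"gripper":0.6},
])

```text
time: 3.15
eef_pos: [0.5273, 0.1744, 0.041]
eef_rot: [0.711, 0.703, -0.001, -0.001]
wrist_force: [-0.3, 1.0, -0.3]
opening: 0.0683
grip_force: 0.0
```

```bash
python3 - <<'E'
from h import *
np.set_printoptions(precision=4,suppress=True)
s=r.state();print(s["eef_pos"],s["wrist_force"],s["ft_torque"],s["opening"])
cv2.imwrite("pics/w2.png",read_camera("wrist")[:,:,::-1])
E
```

```text
[0.5273 0.1744 0.041 ] [-0.2944  1.0116 -0.2674] [ 0.0051 -0.041   0.0249] 0.06834322372814083
```

View pics/w2.png

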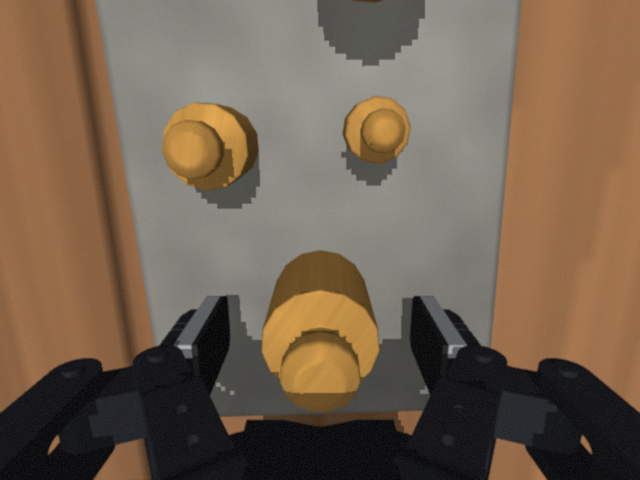

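The R weight stands centred between the open fingers: knob at (320,372), which is 0.3 mm off the tool axis. Next I close the gripper.

Emit:
servo_tool([
  {"xyz":[0,0,0],"yaw":0,"gripper":0.2},
  {"xyz":[0,0,0],"yaw":0,"gripper":-0.1},
  {"xyz":[0,0,0],"yaw":0,"gripper":-0.4},
  {"xyz":[0,0,0],"yaw":0,"gripper":-0.7},
  {"xyz":[0,0,0],"yaw":0,"gripper":-1},
])

```text
time: 3.7
eef_pos: [0.5297, 0.1753, 0.0438]
eef_rot: [0.71, 0.704, 0.001, 0.001]
wrist_force: [-0.8, -0.0, 5.8]
opening: 0.0367
grip_force: 61.2
```

Emit:
servo_tool([
  {"xyz":[0,0,0],"yaw":0,"gripper":-1},
  {"xyz":[0,0,0],"yaw":0,"gripper":-1},
  {"xyz":[0,0,0],"yaw":0,"gripper":-1},
  {"xyz":[0,0,0],"yaw":0,"gripper":-1},
  {"xyz":[0,0,0],"yaw":0,"gripper":-1},
])

```text
time: 4.2
eef_pos: [0.5297, 0.1753, 0.0438]
eef_rot: [0.71, 0.704, 0.001, 0.001]
wrist_force: [-1.1, -0.6, 6.0]
opening: 0.0369
grip_force: 61.2
```

Emit:
servo_tool([
  {"xyz":[0,0,-0.6],"yaw":0,"gripper":-1},
  {"xyz":[0,0,-1.8],"yaw":0,"gripper":-1},
  {"xyz":[0,0,-3.4],"yaw":0,"gripper":-1},
  {"xyz":[0,0,-5],"yaw":0,"gripper":-1},
  {"xyz":[0,0,-6],"yaw":0,"gripper":-1},
])

```text
time: 4.7
eef_pos: [0.5293, 0.1752, 0.1041]
eef_rot: [0.71, 0.704, 0.001, 0.001]
wrist_force: [0.9, 1.9, -2.1]
opening: 0.0368
grip_force: 60.4
```

Emit:
servo_tool([
  {"xyz":[0,0,0],"yaw":0,"gripper":-1},
  {"xyz":[0,0,0],"yaw":0,"gripper":-1},
  {"xyz":[0,0,0],"yaw":0,"gripper":-1},
  {"xyz":[0,0,0],"yaw":0,"gripper":-1},
  {"xyz":[0,0,0],"yaw":0,"gripper":-1},
])

```text
time: 5.2
eef_pos: [0.5282, 0.1751, 0.1016]
eef_rot: [0.71, 0.704, -0.0, -0.0]
wrist_force: [0.3, -0.4, -2.2]
opening: 0.0366
grip_force: 60.4
```

Emit:
servo_tool([
  {"xyz":[0,0,0],"yaw":0,"gripper":-1},
  {"xyz":[0,0,0],"yaw":0,"gripper":-1},
  {"xyz":[0,0,0],"yaw":0,"gripper":-1},
  {"xyz":[0,0,0],"yaw":0,"gripper":-1},
  {"xyz":[0,0,0],"yaw":0,"gripper":-1},
])

```text
time: 5.7
eef_pos: [0.5286, 0.1751, 0.1023]
eef_rot: [0.71, 0.704, 0.0, 0.0]
wrist_force: [0.2, 0.8, -2.7]
opening: 0.0369
grip_force: 60.4
```

R reads about 2.2 to 2.7 N, roughly 240 g, so it is probably the lighter one. I'll set it back gently.

Emit:
servo_tool([
  {"xyz":[0,0,1],"yaw":0,"gripper":-1},
  {"xyz":[0,0,2.4],"yaw":0,"gripper":-1},
  {"xyz":[0,0,3.6],"yaw":0,"gripper":-1},
  {"xyz":[0,0,4.6],"yaw":0,"gripper":-1},
  {"xyz":[0,0,5.2],"yaw":0,"gripper":-1},
])

```text
time: 6.2
eef_pos: [0.5275, 0.175, 0.0484]
eef_rot: [0.71, 0.704, -0.001, -0.001]
wrist_force: [0.4, 0.5, -2.3]
opening: 0.0367
grip_force: 60.4
```

Emit:
servo_tool([
  {"xyz":[0,0,0.2],"yaw":0,"gripper":-1},
  {"xyz":[0,0,0.35],"yaw":0,"gripper":-1},
  {"xyz":[0,0,0.5],"yaw":0,"gripper":-1},
  {"xyz":[0,0,0.6],"yaw":0,"gripper":-1},
  {"xyz":[0,0,0.6],"yaw":0,"gripper":-1},
])

```text
time: 6.7
eef_pos: [0.5288, 0.1752, 0.0445]
eef_rot: [0.71, 0.704, 0.0, 0.0]
wrist_force: [-0.0, 0.4, -1.5]
opening: 0.0373
grip_force: 60.4
```

Emit:
servo_tool([
  {"xyz":[0,0,0.05],"yaw":0,"gripper":-1},
  {"xyz":[0,0,0.1],"yaw":0,"gripper":-1},
  {"xyz":[0,0,0.15],"yaw":0,"gripper":-1},
  {"xyz":[0,0,0.15],"yaw":0,"gripper":-1},
  {"xyz":[0,0,0.15],"yaw":0,"gripper":-1},
])

```text
time: 7.2
eef_pos: [0.5289, 0.1752, 0.0438]
eef_rot: [0.71, 0.704, 0.0, 0.0]
wrist_force: [-3.8, -1.4, 6.2]
opening: 0.0369
grip_force: 61.4
```

Emit:
servo_tool([
  {"xyz":[0,0,0],"yaw":0,"gripper":-0.1},
  {"xyz":[0,0,0],"yaw":0,"gripper":0.2},
  {"xyz":[0,0,0],"yaw":0,"gripper":0.4},
  {"xyz":[0,0,0],"yaw":0,"gripper":0.6},
  {"xyz":[0,0,0],"yaw":0,"gripper":0.6},
])

```text
time: 7.7
eef_pos: [0.5287, 0.1751, 0.0428]
eef_rot: [0.71, 0.704, 0.0, 0.0]
wrist_force: [0.5, -0.5, -0.1]
opening: 0.0684
grip_force: 0.0
```

Emit:
servo_tool([
  {"xyz":[0,0,-1.5],"yaw":0,"gripper":0.6},
  {"xyz":[0,0,-4],"yaw":0,"gripper":0.6},
  {"xyz":[0,0,-7],"yaw":0,"gripper":0.6},
  {"xyz":[0,0,-10],"yaw":0,"gripper":0.6},
  {"xyz":[0,0,-12],"yaw":0,"gripper":0.6},
])

```text
time: 8.2
eef_pos: [0.5299, 0.1753, 0.1667]
eef_rot: [0.71, 0.704, 0.002, 0.001]
wrist_force: [0.1, 0.6, -0.7]
opening: 0.0681
grip_force: 0.0
```

```bash
python3 - <<'E'
from h import *
np.set_printoptions(precision=4,suppress=True)
s=r.state();print(s["eef_pos"],s["wrist_force"],s["opening"],shift([.5455,.3035,.15],s))
cv2.imwrite("pics/w3.png",read_camera("wrist")[:,:,::-1])
E
```

```text
[0.5299 0.1753 0.1667] [ 0.113   0.5947 -0.7174] 0.06812128989121986 [12.8301  1.455   1.6788]
```

View pics/w3.png

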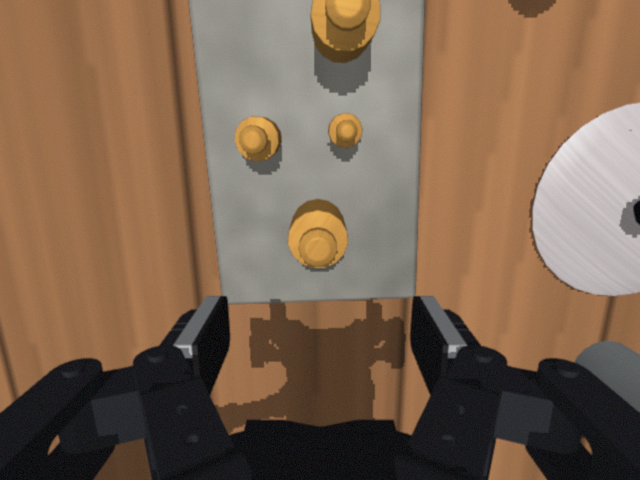

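R stands upright and released, knob at (318,245); the little ones haven't moved and L is at the top (348,10). Now over to L.

Emit:
servo_tool([
  {"xyz":[3,0.3,0],"yaw":0,"gripper":0.6},
  {"xyz":[6.5,0.7,0],"yaw":0,"gripper":0.6},
  {"xyz":[10,1.1,0],"yaw":0,"gripper":0.6},
  {"xyz":[12.7,1.5,0.5],"yaw":0,"gripper":0.6},
  {"xyz":[12.7,1.5,2],"yaw":0,"gripper":0.6},
])

```text
time: 8.75
eef_pos: [0.5458, 0.3053, 0.1446]
eef_rot: [0.709, 0.705, 0.002, 0.001]
wrist_force: [0.4, 0.2, -0.4]
opening: 0.0683
grip_force: 0.0
```

```bash
python3 - <<'E'
from h import *
np.set_printoptions(precision=4,suppress=True)
s=r.state();im=read_camera("wrist")
print(s["eef_pos"])
h=cv2.cvtColor(im,cv2.COLOR_RGB2HSV);m=cv2.inRange(h,(12,150,60),(32,255,255));m[:,:230]=0;m[:,410:]=0
for c in cv2.findContours(m,0,1)[0]:
    if cv2.contourArea(c)>300: print(cv2.boundingRect(c))
cv2.imwrite("pics/w4.png",im[:,:,::-1])
E
```

```text
[0.5458 0.3053 0.1446]
(271, 378, 51, 48)
(230, 310, 32, 55)
(307, 308, 30, 42)
(286, 212, 64, 74)
```

View pics/w4.png

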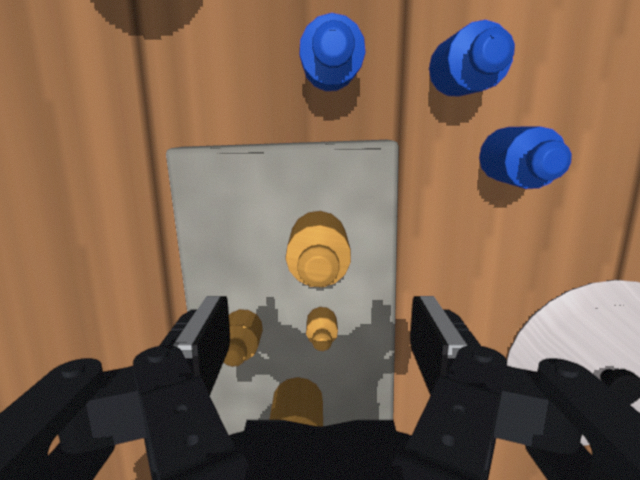

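L's knob at (319,265) gives y≈0.302. The blue ones are clear ahead. Descending.

Emit:
servo_tool([
  {"xyz":[-0.1,0,2],"yaw":0,"gripper":0.6},
  {"xyz":[-0.2,0,4.5],"yaw":0,"gripper":0.6},
  {"xyz":[-0.2,0,7],"yaw":0,"gripper":0.6},
  {"xyz":[-0.2,0,9],"yaw":0,"gripper":0.6},
  {"xyz":[-0.2,0,10],"yaw":0,"gripper":0.6},
])

```text
time: 9.3
eef_pos: [0.5427, 0.2981, 0.0402]
eef_rot: [0.71, 0.704, -0.002, -0.001]
wrist_force: [-0.1, 0.8, 0.1]
opening: 0.0682
grip_force: 0.0
```

Emit:
servo_tool([
  {"xyz":[0,0,0],"yaw":0,"gripper":0.6},
  {"xyz":[0,0,0],"yaw":0,"gripper":0.6},
  {"xyz":[0,0,0],"yaw":0,"gripper":0.6},
  {"xyz":[0,0,0],"yaw":0,"gripper":0.6},
  {"xyz":[0,0,0],"yaw":0,"gripper":0.6},
])

```text
time: 9.8
eef_pos: [0.5452, 0.3002, 0.0437]
eef_rot: [0.71, 0.704, 0.001, 0.0]
wrist_force: [0.4, -0.1, 0.2]
opening: 0.0684
grip_force: 0.0
```

Emit:
servo_tool([
  {"xyz":[0.1,0,0.2],"yaw":0,"gripper":0.6},
  {"xyz":[0.2,0,0.3],"yaw":0,"gripper":0.6},
  {"xyz":[0.2,0,0.3],"yaw":0,"gripper":0.3},
  {"xyz":[0.2,0,0.3],"yaw":0,"gripper":0},
  {"xyz":[0.2,0,0.3],"yaw":0,"gripper":-0.3},
])

```text
time: 10.3
eef_pos: [0.545, 0.3021, 0.0401]
eef_rot: [0.71, 0.704, 0.0, 0.0]
wrist_force: [2.2, 1.6, 3.9]
opening: 0.037
grip_force: 61.5
```

Emit:
servo_tool([
  {"xyz":[0,0,0],"yaw":0,"gripper":-0.6},
  {"xyz":[0,0,0],"yaw":0,"gripper":-1},
  {"xyz":[0,0,0],"yaw":0,"gripper":-1},
  {"xyz":[0,0,0],"yaw":0,"gripper":-1},
  {"xyz":[0,0,0],"yaw":0,"gripper":-1},
])

```text
time: 10.8
eef_pos: [0.545, 0.3021, 0.0401]
eef_rot: [0.71, 0.704, 0.0, 0.0]
wrist_force: [1.8, 0.2, 1.5]
opening: 0.0373
grip_force: 61.0
```

Emit:
servo_tool([
  {"xyz":[0,0,0],"yaw":0,"gripper":-1},
  {"xyz":[0,0,-0.2],"yaw":0,"gripper":-1},
  {"xyz":[0,0,-0.5],"yaw":0,"gripper":-1},
  {"xyz":[0,0,-0.8],"yaw":0,"gripper":-1},
  {"xyz":[0,0,-1.2],"yaw":0,"gripper":-1},
])

```text
time: 11.3
eef_pos: [0.5439, 0.3018, 0.0513]
eef_rot: [0.71, 0.704, -0.001, -0.0]
wrist_force: [-0.8, 0.0, -4.1]
opening: 0.0373
grip_force: 60.7
```

Emit:
servo_tool([
  {"xyz":[0,0,-0.8],"yaw":0,"gripper":-1},
  {"xyz":[0,0,-2],"yaw":0,"gripper":-1},
  {"xyz":[0,0,-3.4],"yaw":0,"gripper":-1},
  {"xyz":[0,0,-4.4],"yaw":0,"gripper":-1},
  {"xyz":[0,0,-5],"yaw":0,"gripper":-1},
])

```text
time: 11.8
eef_pos: [0.5456, 0.3023, 0.104]
eef_rot: [0.71, 0.704, 0.001, 0.001]
wrist_force: [0.1, -0.2, -4.0]
opening: 0.0372
grip_force: 60.6
```

Emit:
servo_tool([
  {"xyz":[0,0,0],"yaw":0,"gripper":-1},
  {"xyz":[0,0,0],"yaw":0,"gripper":-1},
  {"xyz":[0,0,0],"yaw":0,"gripper":-1},
  {"xyz":[0,0,0],"yaw":0,"gripper":-1},
  {"xyz":[0,0,0],"yaw":0,"gripper":-1},
])

```text
time: 12.3
eef_pos: [0.5443, 0.3019, 0.1013]
eef_rot: [0.71, 0.704, -0.0, -0.0]
wrist_force: [1.0, 0.3, -3.7]
opening: 0.0372
grip_force: 60.6
```

Emit:
servo_tool([
  {"xyz":[0,0,0],"yaw":0,"gripper":-1},
  {"xyz":[0,0,0],"yaw":0,"gripper":-1},
  {"xyz":[0,0,0],"yaw":0,"gripper":-1},
  {"xyz":[0,0,0],"yaw":0,"gripper":-1},
  {"xyz":[0,0,0],"yaw":0,"gripper":-1},
])

```text
time: 12.8
eef_pos: [0.5447, 0.302, 0.1018]
eef_rot: [0.71, 0.704, 0.0, 0.0]
wrist_force: [-0.4, -0.4, -3.8]
opening: 0.0371
grip_force: 60.6
```

L reads about 3.8 N against R's 2.4 N, so L is the heavier one and R already stands back on the slab. Next I raise L and carry it to the pan.

Emit:
servo_tool([
  {"xyz":[0,0,-1],"yaw":0,"gripper":-1},
  {"xyz":[0,0,-3],"yaw":0,"gripper":-1},
  {"xyz":[0,0,-5.5],"yaw":0,"gripper":-1},
  {"xyz":[-1,-0.1,-7.5],"yaw":0,"gripper":-1},
  {"xyz":[-3,-0.4,-9],"yaw":0,"gripper":-1},
])

```text
time: 13.3
eef_pos: [0.5413, 0.2729, 0.1947]
eef_rot: [0.709, 0.705, 0.002, 0.001]
wrist_force: [0.5, -0.1, -3.7]
opening: 0.0373
grip_force: 60.8
```

Emit:
servo_tool([
  {"xyz":[-3,-0.4,-0.5],"yaw":0,"gripper":-1},
  {"xyz":[-6,-0.8,-0.8],"yaw":0,"gripper":-1},
  {"xyz":[-9,-1.1,-0.8],"yaw":0,"gripper":-1},
  {"xyz":[-12,-1.5,-0.8],"yaw":0,"gripper":-1},
  {"xyz":[-15,-1.9,-0.8],"yaw":0,"gripper":-1},
])

```text
time: 13.8
eef_pos: [0.5202, 0.1211, 0.2009]
eef_rot: [0.71, 0.704, 0.0, 0.001]
wrist_force: [-0.0, -0.5, -4.8]
opening: 0.0371
grip_force: 60.9
```

Emit:
servo_tool([
  {"xyz":[-3,-0.4,0],"yaw":0,"gripper":-1},
  {"xyz":[-6,-0.8,0],"yaw":0,"gripper":-1},
  {"xyz":[-9,-1.1,0],"yaw":0,"gripper":-1},
  {"xyz":[-12,-1.5,0],"yaw":0,"gripper":-1},
  {"xyz":[-15,-1.9,0],"yaw":0,"gripper":-1},
])

```text
time: 14.3
eef_pos: [0.5, -0.0289, 0.2009]
eef_rot: [0.71, 0.704, 0.0, 0.001]
wrist_force: [0.7, 0.0, -4.5]
opening: 0.037
grip_force: 60.9
```

```bash
python3 - <<'E'
from h import *
np.set_printoptions(precision=4,suppress=True)
s=r.state();print(s["eef_pos"],s["wrist_force"],s["opening"],shift([.482,-.215,.165],s))
E
```

```text
[ 0.5    -0.0289  0.2009] [ 0.6591  0.0222 -4.5484] 0.03698897896404994 [-18.6236  -1.6546   3.5952]
```

Emit:
servo_tool([
  {"xyz":[-3,-0.3,0],"yaw":0,"gripper":-1},
  {"xyz":[-6,-0.6,0],"yaw":0,"gripper":-1},
  {"xyz":[-9,-0.9,0],"yaw":0,"gripper":-1},
  {"xyz":[-12,-1.2,0],"yaw":0,"gripper":-1},
  {"xyz":[-14.5,-1.4,0],"yaw":0,"gripper":-1},
])

```text
time: 14.8
eef_pos: [0.4847, -0.1742, 0.2009]
eef_rot: [0.71, 0.704, 0.0, 0.001]
wrist_force: [-0.5, -0.7, -3.8]
opening: 0.0369
grip_force: 60.9
```

Emit:
servo_tool([
  {"xyz":[-2,-0.2,0],"yaw":0,"gripper":-1},
  {"xyz":[-3.4,-0.3,0.3],"yaw":0,"gripper":-1},
  {"xyz":[-4.1,-0.3,1.2],"yaw":0,"gripper":-1},
  {"xyz":[-4.1,-0.3,2.4],"yaw":0,"gripper":-1},
  {"xyz":[-4.1,-0.3,3.2],"yaw":0,"gripper":-1},
])

```text
time: 15.3
eef_pos: [0.4809, -0.2122, 0.1658]
eef_rot: [0.71, 0.704, 0.0, -0.001]
wrist_force: [0.1, 0.8, -4.1]
opening: 0.0375
grip_force: 60.9
```

Emit:
servo_tool([
  {"xyz":[0,0,0],"yaw":0,"gripper":-1},
  {"xyz":[0,0,0],"yaw":0,"gripper":-1},
  {"xyz":[0,0,0],"yaw":0,"gripper":-1},
  {"xyz":[0,0,0],"yaw":0,"gripper":-1},
  {"xyz":[0,0,0],"yaw":0,"gripper":-1},
])

```text
time: 15.8
eef_pos: [0.4818, -0.2136, 0.1683]
eef_rot: [0.71, 0.704, 0.0, 0.0]
wrist_force: [-0.5, 0.4, -4.0]
opening: 0.037
grip_force: 60.9
```

Emit:
servo_tool([
  {"xyz":[0,0,0],"yaw":0,"gripper":-1},
  {"xyz":[0,0,0],"yaw":0,"gripper":-1},
  {"xyz":[0,0,0],"yaw":0,"gripper":-1},
  {"xyz":[0,0,0],"yaw":0,"gripper":-1},
  {"xyz":[0,0,0],"yaw":0,"gripper":-1},
])

```text
time: 16.3
eef_pos: [0.4815, -0.2135, 0.1678]
eef_rot: [0.71, 0.704, 0.0, -0.0]
wrist_force: [-0.8, -0.0, -4.7]
opening: 0.0372
grip_force: 60.9
```

```bash
python3 - <<'E'
from h import *
np.set_printoptions(precision=4,suppress=True)
s=r.state();print(s["eef_pos"],s["wrist_force"],s["qvel"],shift([.482,-.215,.165],s))
a=read_camera("scene")[130:350,240:480];w=read_camera("wrist")
a=cv2.resize(a,None,fx=1.8,fy=1.8);w=cv2.resize(w[:,120:520],(330,396))
cv2.imwrite("pics/end.png",np.hstack([a,w])[:,:,::-1])
E
```

```text
[ 0.4815 -0.2135  0.1678] [-0.8029 -0.0307 -4.7003] [-0.001  -0.0006 -0.0009 -0.0006 -0.0003 -0.0001] [-0.148   0.0501  0.2789]
```

View pics/end.png

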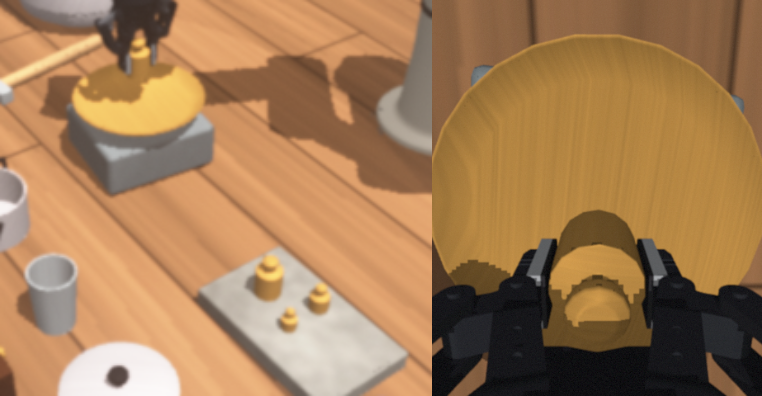

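The heavier weight hangs upright in the grip over the middle of the pan, at left panel (140,60), about 55 mm above its floor. The lighter stands upright on the slab at (269,278), and nothing else has been disturbed.

```bash
python3 -c "
from plant import workorder
print(workorder.sign_off())"
```

```text
the job is handed in; nothing more can be done
None
```

The job is handed in, though no verdict came back: the heavier weight (about 4 N against 2.4 N) is gripped upright and still about 55 mm above the middle of the pan, and the lighter one stands upright and released on the slab.

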